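# Screw the lock ring down on the pop-up canister

### The job

Lock the pop-up canister for storage: take the brass lock ring from the glass shelf, set it right way up over the threaded stud on the canister, and screw it clockwise, pushing the red plate down, until the resistance clearly rises because the strong spring is met, then about a tenth of a turn more and no further. Feel your way and force nothing, so that neither thread nor spring is overloaded; then let go of the ring, and leave everything else where it stands.

Things in the scene. Friction and masses are not known exactly. Their poses are not given: they have to be found in the camera images.
- ring_mid (a point): Centre (half-way up) of the loose brass lock ring: upright knurled ring, outside 50 mm, bore 38 mm, 32 mm tall, lying right way up on the glass shelf, whose top is 30 mm above the work surface. z is its axis, up; x runs through its two inner pins. Round, so it can be gripped at any angle, best 22 to 26 mm above its lower rim. About 0.15 kg.
- ring: The same ring; origin at the centre of its lower rim. Two steel pins 5.2 mm thick stick inwards from the bore on its +x and -x axes, centres 10 mm above the lower rim, tips 13.3 mm from the axis; black marks on the upper face show where.
- stud_top (a point): Centre of the top of the upright steel stud on the canister; z is its axis, up. Core radius 11.5 mm with tapered tip, two opposite thread ridges of radius 17 mm, 3.2 mm thick: right-hand two-start thread, lead 20 mm per turn (3.2 mm per radian; clockwise from above tightens). Centre the ring within about 1.8 mm (radial clearance 2 mm, pins to core 1.8 mm; axial play 1.6 mm).
- stud: The same stud; origin 52 mm below its top, on the top of the fixed canister (cream pot, blue bands, red button, 92 mm wide, 60 mm tall, turned anyhow). The ridges start on the stud's +x and -x axes, 36 mm above this origin, and run down clockwise 325 degrees.
- thread_start (a point): Start of one of the two ridges (the stud's +x side, mid-thickness). A ring set down rests with its pins on the ridges; the thread catches when the pins turn clockwise past the starts, half a turn later at most. Set down with its x axis 0.1 to 0.5 rad anticlockwise of the stud's x axis (half turns are alike), its lower rim rests 21 to 23 mm above the stud's origin.
- plate_top (a point): Centre of the upper face of the red plate (60 mm wide, 4 mm thick) round the stud, at first 20 mm above the stud's origin. The ring's lower rim pushes it down: first easily (2 N) for a hidden 0.5 to 9.5 mm, different each time, then against a strong spring: at once 7 N, then 4.5 N per mm more, hard stop after 5 mm. Resistance thus rises 0.1 to 0.6 turn after the thread catches.
- plate: The plate; origin in the centre of its underside. Right is 0.1 turn (2 mm, 16 N) past where the spring is met with thread play taken up; 9.5 to 23 N is good, over 27 N is too much. Against the spring the ring takes about 0.014 N m of turning per N on the plate (varies by 25 percent; nearly none before) if the hand does not push it up or down. Friction holds it when let go.
- jar_grey: grey stoneware jar with a domed lid, 90 mm wide and 144 mm tall; a bystander, origin in its underside (or axis of a lying thing)
- jar_sand: sand-coloured stoneware jar with a domed lid, 90 mm wide and 144 mm tall; a bystander, origin in its underside (or axis of a lying thing)
- bowl: carved wooden bowl, 124 mm wide, 50 mm tall; a bystander, origin in its underside (or axis of a lying thing)
- whisk: steel mini whisk lying flat, about 170 mm long; a bystander, origin in its underside (or axis of a lying thing)
- spoon: spoon lying flat; a bystander, origin in its underside (or axis of a lying thing)
- spice_jar: small jar, 44 mm wide, 85 mm tall; a bystander, origin in its underside (or axis of a lying thing)
- tea_tin: copper tin, 56 mm wide, 70 mm tall; a bystander, origin in its underside (or axis of a lying thing)
There are look-alikes about, which are no part of the job. There is more than one size of the ring; the one meant has the size given above.

How it is judged:
By the outcome, as a careful person would: the job done as asked, in the order asked, and still so for the second after the job is handed in, with the robot touching nothing.
It also fails if it takes over 72 s, if anything falls off the work surface, if the arm or the gripper's body presses on something with over 40 N, if the wrist force passes 120 N, or if a joint passes its speed limit or range.

### The arm

A 7-joint arm with a two-finger parallel gripper is mounted at the origin on the work surface. World frame = base frame: x ahead of the robot, y to its left, z up, the work surface at z = 0. Lengths are in m, angles in rad, forces in N, time in s.
With the tool pointing down it reaches from about 0.4 to 0.85 m from the base axis. Payload 4.5 kg.
Tool frame: the origin (TCP) lies where the fingers leave the gripper's body, on its centre line; the fingertips stand 64 mm ahead of it and the grasp point (between the pads) lies 45 mm ahead of it; z points along the fingers, y is the direction in which the jaws open and shut (so a half turn about z gives the same grasp; the last joint's range is limited). The gripper opens to 88 mm and grips with 3 to 60 N. Pads are 18 mm wide; open, the fingers measure 123 mm over their backs; the gripper's body (75 mm by 187 mm) begins 45 mm behind the grasp point.
Start: joints at [-1.084, 0.689, -0.195, 1.565, 0.157, 0.902, -0.215], TCP at [0.273, 0.562, 0.303] pointing down, gripper open.
Joint ranges: [-3.01, 3.01], [-0.46, 2.08], [-1.47, 1.51], [0.13, 2.56], [-1, 4.14], [0.04, 2.09], [-2.66, 2.66]. Speed limits (rad/s): [2.57, 2.57, 3.14, 3.14, 3.14, 3.14, 3.14].

### API

Orientations are given as a unit quaternion [x, y, z, w].
In Python, from plant import monitor, snapshot, workorder, finder gives the robot as it stands.
- The arm moves only by the tool carry_out, never from a script. Its argument "motion" is one flat list of numbers, 6 for each row, row after row: the shift along the tool's x, y, z in cm, then the turn, a rotation vector about the tool's x, y, z in rad. In form: [x, y, z, rx, ry, rz, x, y, z, rx, ry, rz, ...]. A call has 1 to 8 rows; each row shifts and turns the commanded pose from where the row before left it, along the tool's axes as they then stand; what a row does not reach is not made up. A row lasts 1/8 s, in which the tool goes at most 62.5 mm and 10.7 degrees, less where a joint would pass 70% of its speed; a pose out of reach is approached as far as the arm can. A call with a gripper value outside its range is refused whole. "hand" is the finger opening in cm, from 0 to 8.81, set as the call begins (left out, the last holds). The fingers move at their own pace and stop on an object; "grip_force" is the grip in N (left out, the last holds). Time passes only in rows, so rows that do not move let the fingers close. It gives the time, the measured TCP pose, the force and the opening at its end, in the units of the state.
- monitor.get_state(): the state, without advancing time (a new reading comes with each control period).
- snapshot(name): name is "side" or "top" or "wrist"; returns a dict with "frame" (420x560x3 uint8, red, green, blue), "range_z" (420x560 float32, m along the optical axis (not along the pixel's ray), 0 where there is no reading), "fx", "fy", "cx", "cy" (pixels), "rvec" (rotation vector, rad) and "tvec" (3), from world to camera coordinates, as OpenCV has them; the wrist camera has in their place "hand_eye" (4x4, takes a point from camera to tool coordinates, whose origin is the TCP and whose axes are the flange's). Camera axes: x right, y down, z forward; pixel columns grow to the right and rows downward; lengths in m; the calibration is good to about 2 mm. A picture is of the moment at which its call begins: read the wrist's pose just before it.
- workorder.finish_job(): hands the job in, once; it reports no verdict.
Trained networks look in a picture, given as the dict that the camera call returned (one of the last four; its "shot" number tells which), for a name from the list of things; names that differ only in an ending like _2 or _b are one class to them, and where a whole thing is asked for, a point or a joint stands for the part that bears it (a point fixed in the world has none). Each returns a list of dicts, best first, with "p" (0 to 1); they miss things now and then, are a little off and sometimes report something else, mostly with a low value. They report only what shows in the picture. A call takes as long as a camera call. They do not tell look-alikes from the thing itself.
- finder.masks_of(picture, thing): "pixels" (420x560 bool, what is visible of it) and "extent" ([left, top, right, bottom] in pixels, round what is visible of it).
The state is a dict: "clock": time; "q": joint angles; "qd": joint speeds; "joint_torque": joint torques, N m; "tool_pos": TCP position; "eef_rot": TCP orientation; "contact_force": force on the tool from outside, world axes, zero at the start; "moment": the same for the moment, N m; "opening": opening from 0.0 (shut) to 1.0 (fully open).
Only numpy, scipy, OpenCV 4.12 (cv2) and the standard library are available. Lean on these libraries where they do the work, as an engineer would, in place of code of your own. Each camera call takes 0.05 s, during which the arm holds its last target. There are 200 camera calls.

## Working session

There is one attempt and no reset: what is moved stays moved. The work goes in short steps, Python scripts to look and compute and a tool call to move; the robot and the scene stay as the last step left them, time stands still between calls to the robot, and variables do not carry over. Pictures are saved under pics/ and viewed, about 8 in all and at most 12, crops included, and the job is handed in when it is done.

Besides the shell and the picture viewer there is one more tool, called by a JSON object that holds its "fn" and its "kwargs". carry_out: Moves the arm, as the interface text tells. Its arguments: {"type":"object","properties":{"motion":{"type":"array"},"hand":{"type":"number"},"grip_force":{"type":"number"}},"required":["motion"]}

```bash
ls; mkdir -p pics; cat > h.py <<'E'
import numpy as np, cv2
from scipy.spatial.transform import Rotation as R
from plant import monitor, snapshot, workorder, finder
def Tcam(p, st=None):
    "camera->world 4x4"
    T=np.eye(4)
    if 'hand_eye' in p:
        W=np.eye(4); W[:3,:3]=R.from_quat(st['eef_rot']).as_matrix(); W[:3,3]=st['tool_pos']
        return W@np.array(p['hand_eye'])
    T[:3,:3]=cv2.Rodrigues(np.array(p['rvec'],float))[0]; T[:3,3]=np.ravel(p['tvec'])
    return np.linalg.inv(T)
def cloud(p, T):
    z=p['range_z']; v,u=np.mgrid[:z.shape[0],:z.shape[1]]
    c=np.stack([(u-p['cx'])/p['fx']*z,(v-p['cy'])/p['fy']*z,z],-1)
    w=c@T[:3,:3].T+T[:3,3]; w[z==0]=np.nan
    return w
def save(n,im,s=1): cv2.imwrite('pics/'+n,cv2.resize(im[...,::-1],None,fx=s,fy=s,interpolation=cv2.INTER_CUBIC))
E
python3 - <<'E'
from h import *
st=monitor.get_state(); print(st)
for n in ('top','side'):
    p=snapshot(n); save(n+'.png',p['frame'],1.4); w=cloud(p,Tcam(p))
    for t in ('ring','stud','plate'):
        for m in finder.masks_of(p,t)[:4]:
            q=w[m['pixels']]; print(n,t,round(m['p'],2),m['extent'],np.nanmedian(q,0).round(3),np.nanmax(q[:,2]).round(3))
E
```

```text
pics
{'clock': 0.0, 'q': array([-1.08417772,  0.69001238, -0.19451598,  1.56637932,  0.15731281,
        0.90252181, -0.21507847]), 'qd': array([-0.00148373, -0.00040046, -0.00061182,  0.00029666,  0.00013015,
        0.0007056 , -0.00154021]), 'joint_torque': array([-3.42812800e-04, -5.27566910e+01, -1.26688946e+00, -1.53428042e+01,
       -5.26316918e-02,  6.83962295e-03,  1.81807491e-04]), 'tool_pos': array([0.27324265, 0.5615052 , 0.30188287]), 'eef_rot': array([ 2.24421461e-01,  9.74491703e-01, -9.52867453e-04, -1.42263228e-04]), 'contact_force': array([-0.17518585,  0.20296405,  0.31432129]), 'moment': array([ 0.06097231, -0.02991119,  0.02043956]), 'opening': 0.996593619774186}
top ring 0.74 [322.3, 193.3, 342.9, 212.6] [ 0.567 -0.13   0.058] 0.067
top ring 0.67 [382.3, 296.7, 400.8, 313.2] [ 0.293 -0.283  0.016] 0.028
top ring 0.49 [359.1, 303.4, 372.3, 311.9] [ 0.292 -0.216  0.021] 0.027
top stud 0.64 [208.6, 196.7, 224.9, 206.8] [0.571 0.171 0.127] 0.146
top plate 0.48 [206.1, 189.1, 225.8, 208.5] [0.566 0.172 0.109] 0.114
side ring 0.84 [225.4, 343.2, 244.8, 363.7] [ 0.291 -0.217  0.019] 0.028
side ring 0.62 [313.4, 251.4, 336.2, 278.3] [ 0.564 -0.139  0.053] 0.067
side ring 0.58 [247.4, 363.5, 264.2, 389.6] [ 0.293 -0.289  0.017] 0.028
side ring 0.22 [250.0, 165.9, 266.2, 181.8] [0.567 0.165 0.125] 0.145
side stud 0.44 [252.3, 164.8, 262.9, 182.1] [0.567 0.165 0.126] 0.145
side plate 0.72 [246.3, 171.5, 268.0, 185.3] [0.563 0.161 0.111] 0.116
```

View pics/top.png

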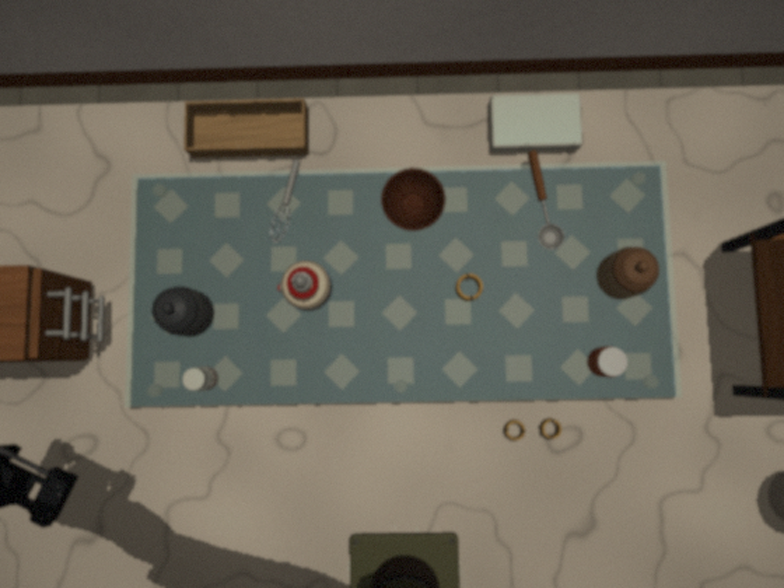

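View pics/side.png

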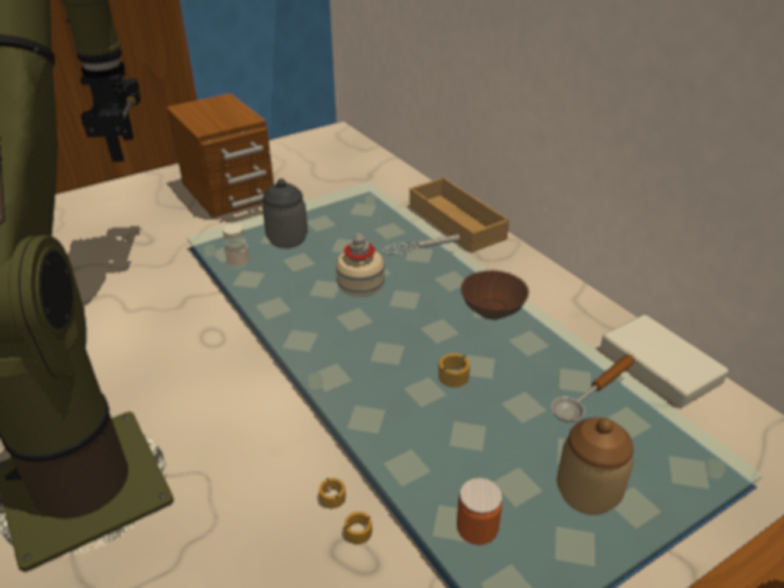

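The glass shelf is the large teal sheet. There are three rings: (469,287) in the top view lies on the shelf, while (513,429) and (549,428) lie off it on the work surface and look smaller. The shelf ring fits, and I'll confirm its size with the wrist camera. The canister is at (305,285).

```bash
cat >> h.py <<'E'
def goto(pos,yaw=None,tilt=True):
    "print shift in tool axes (cm) and turn (rotvec) to bring TCP to pos, tool down, tool-y at world angle yaw (mod pi, nearest)"
    st=monitor.get_state(); M=R.from_quat(st['eef_rot']); m=M.as_matrix()
    ya=np.arctan2(m[1,1],m[0,1])
    if yaw is None: yaw=ya
    d=(yaw-ya+np.pi/2)%np.pi-np.pi/2; a=ya+d
    y=np.array([np.cos(a),np.sin(a),0]); z=np.array([0,0,-1.]); x=np.cross(y,z)
    G=np.stack([x,y,z],1)
    print('shift cm',(100*m.T@(np.array(pos)-st['tool_pos'])).round(2),'turn',(M.inv()*R.from_matrix(G)).as_rotvec().round(4),'yaw now',round(ya,4),'q7',st['q'][6].round(3),'t',round(st['clock'],2))
E
python3 - <<'E'
from h import *
st=monitor.get_state()
p=snapshot('wrist'); print(np.array(p['hand_eye']).round(3),p['fx'])
p=snapshot('top');print(Tcam(p)[:3,3],p['fx'])
m=R.from_quat(st['eef_rot']).as_matrix(); print(m.round(3))
goto([0.567,0.168,0.30])
for n in('jar_grey','bowl','jar_sand'):
    for k in finder.masks_of(p,n)[:1]: print(n,np.nanmedian(cloud(p,Tcam(p))[k['pixels']],0))
E
```

```text
[[ 0.001 -0.959 -0.282  0.072]
 [ 1.     0.001 -0.     0.   ]
 [ 0.001 -0.282  0.959 -0.082]
 [ 0.     0.     0.     1.   ]] 298.6088489150293
[ 0.41578398 -0.01861603  1.22534315] 443.5494337926031
[[-0.899  0.437 -0.   ]
 [ 0.437  0.899 -0.   ]
 [ 0.    -0.    -1.   ]]
shift cm [-43.64 -22.59   0.27] turn [-0.  0.  0.] yaw now 1.118 q7 -0.215 t 0.5
jar_grey [0.52012802 0.38145959 0.1423933 ]
bowl [ 0.73824141 -0.03016396  0.05413894]
jar_sand [ 0.57264964 -0.40297332  0.14143213]
```

{"fn": "carry_out", "kwargs": {"motion": [-5.45,-2.82,0.4,0,0,0,-5.45,-2.82,0.4,0,0,0,-5.45,-2.82,0.4,0,0,0,-5.45,-2.82,0.4,0,0,0,-5.45,-2.82,0.4,0,0,0,-5.45,-2.82,0.4,0,0,0,-5.45,-2.82,0.4,0,0,0,-5.45,-2.82,0.4,0,0,0]}}

```text
clock: 1.65
tool_pos: [0.568, 0.1668, 0.2708]
eef_rot: [0.224, 0.974, 0.0, 0.0]
contact_force: [1.3, 0.7, -0.0]
opening: 1.001
```

{"fn": "carry_out", "kwargs": {"motion": [0,0,0,0,0,0,0,0,0,0,0,0]}}

```text
clock: 1.9
tool_pos: [0.5665, 0.1691, 0.2707]
eef_rot: [0.224, 0.974, 0.0, -0.0]
contact_force: [0.3, 0.5, -0.4]
opening: 0.998
```

```bash
cat > look.py <<'E'
from h import *; import sys,pickle
n=sys.argv[1]; things=sys.argv[2:]
st=monitor.get_state(); p=snapshot('wrist'); T=Tcam(p,st); w=cloud(p,T)
pickle.dump((st,{k:v for k,v in p.items()}),open(n+'.pkl','wb'))
save(n+'.png',p['frame'],1.4)
print(st['tool_pos'],st['q'].round(3),st['clock'])
for t in things:
    for m in finder.masks_of(p,t)[:3]:
        q=w[m['pixels']]; print(t,round(m['p'],2),np.array(m['extent']).round(),np.nanmedian(q,0).round(4),np.nanpercentile(q,[2,98],0).round(4).tolist())
E
python3 look.py studA stud plate
```

```text
[0.56646138 0.16905712 0.27071116] [-0.222  0.688 -0.252  1.703  0.226  0.779  0.538] 1.9
stud 0.92 [268. 193. 310. 239.] [0.5687 0.1762 0.1274] [[0.5571, 0.1587, 0.1094], [0.5874, 0.1899, 0.1423]]
plate 0.84 [252. 180. 326. 246.] [0.5684 0.1767 0.1097] [[0.5455, 0.1469, 0.0899], [0.6009, 0.2019, 0.1111]]
```

```bash
python3 - <<'E'
from h import *; import pickle
st,p=pickle.load(open('studA.pkl','rb'))
c=p['frame'][160:270,220:360]; save('studAc.png',c,5.5)
# height profile around axis
w=cloud(p,Tcam(p,st)); 
z=w[...,2]
top=(z>0.139)&(abs(w[...,0]-.57)<.03)&(abs(w[...,1]-.17)<.04); print('top',w[top].mean(0),top.sum(), w[top].min(0),w[top].max(0))
E
```

```text
top [0.55181301 0.18777031 0.29524708] 19627 [0.54000016 0.13000294 0.1390028 ] [0.5950356  0.20999831 0.31401518]
```

View pics/studAc.png

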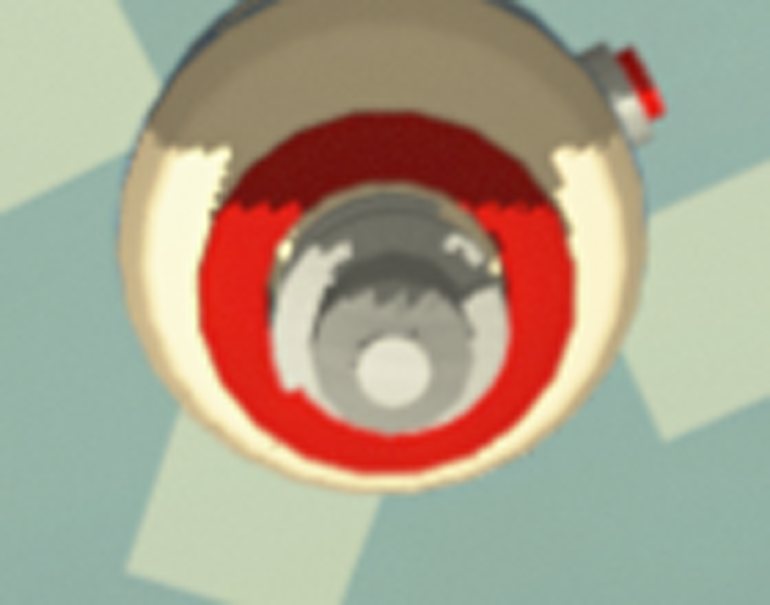

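The crop shows the stud top at about (393,370). One ridge starts at lower left, (290,390), and the other opposite it, near (490,270). Next I'll measure the centre and the start angle.

```bash
cat >> h.py <<'E'
def ray(p,T,u,v,z):
    "world point on plane height z seen at pixel"
    d=T[:3,:3]@np.array([(u-p['cx'])/p['fx'],(v-p['cy'])/p['fy'],1]); return T[:3,3]+d*(z-T[2,3])/d[2]
E
python3 - <<'E'
from h import *; import pickle
st,p=pickle.load(open('studA.pkl','rb'))
T=Tcam(p,st); w=cloud(p,T)
f=lambda x,y:(x/5.5+220-.5+.5/5.5,y/5.5+160-.5+.5/5.5)
tz=np.nanmedian(w[226:230,290:294,2]); print('topz',tz)
print('top ctr',ray(p,T,*f(393,370),0.142))
a=ray(p,T,*f(290,390),0.1276);b=ray(p,T,*f(492,270),0.1276);print(a,b,(a+b)/2,np.hypot(*(a-b)[:2]),np.arctan2(*(a-b)[1::-1]))
# plate circle fit: red pixels
fr=p['frame'].astype(int); red=(fr[...,0]>90)&(fr[...,1]<60)&(fr[...,2]<60); red[:, :240]=0; red[:,330:]=0
n,l,s,_=cv2.connectedComponentsWithStats(red.astype(np.uint8)); k=1+s[1:,4].argmax(); 
cs,_=cv2.findContours((l==k).astype(np.uint8),cv2.RETR_EXTERNAL,cv2.CHAIN_APPROX_NONE)
e=cv2.fitEllipse(cv2.convexHull(max(cs,key=len))); print('plate ell',e, ray(p,T,*e[0],0.110))
c=ray(p,T,*f(393,370),0.142)[:2]
r=np.hypot(*(w[...,:2]-c).transpose(2,0,1)); th=np.degrees(np.arctan2(w[...,1]-c[1],w[...,0]-c[0]))
for t in range(-180,180,15):
    m=(r>13)&(r<.018)&(r>.013)&(abs(th-t-7)<7.5)&(w[...,2]<.15)
    if m.sum(): print(t+7,m.sum(),(1000*np.percentile(w[m][:,2],[10,50,90,97])).round(1))
E
cat > unwrap.py <<'E'
from h import *; import pickle
st,p=pickle.load(open('studA.pkl','rb')); T=Tcam(p,st); Ti=np.linalg.inv(T)
E
```

```text
topz 0.1419398445365453
top ctr [0.57272103 0.17457339 0.142     ]
[0.57382388 0.15795497 0.1276    ] [0.57009651 0.19194307 0.1276    ] [0.57196019 0.17494902 0.1276    ] 0.03419187409321695 -1.4615659851551754
plate ell ((289.80731201171875, 212.38311767578125), (64.5961685180664, 67.15193939208984), 85.97047424316406) [0.57130592 0.17521045 0.11      ]
```

{"fn": "carry_out", "kwargs": {"motion": [-2.2,-4.52,0.8,0,0,0,-2.2,-4.52,1.2,0,0,0,-2.2,-4.52,1.5,0,0,0,-2.2,-4.52,1.5,0,0,0,-2.2,-4.52,1.5,0,0,0,-2.2,-4.52,1.5,0,0,0,0,0,0,0,0,0,0,0,0,0,0,0]}}

```text
clock: 3.05
tool_pos: [0.5672, -0.1311, 0.191]
eef_rot: [0.223, 0.975, 0.001, 0.0]
contact_force: [-0.2, 0.8, 0.1]
opening: 1.001
```

```bash
python3 look.py ringA ring; python3 - <<'E'
from h import *; import pickle
st,p=pickle.load(open('ringA.pkl','rb'))
save('ringAc.png',p['frame'][160:270,220:360],5.5)
E
```

```text
[ 0.56724702 -0.13106241  0.19096726] [ 0.302  0.793 -0.265  1.792  0.333  0.6    0.956] 3.05
ring 0.94 [241. 182. 309. 250.] [ 0.5673 -0.1342  0.0602] [[0.5414, -0.1563, 0.0308], [0.5882, -0.1098, 0.0628]]
ring 0.56 [143. 347. 194. 374.] [ 0.6571 -0.2966  0.0354] [[0.6381, -0.3159, 0.032], [0.675, -0.2714, 0.0446]]
```

View pics/ringAc.png

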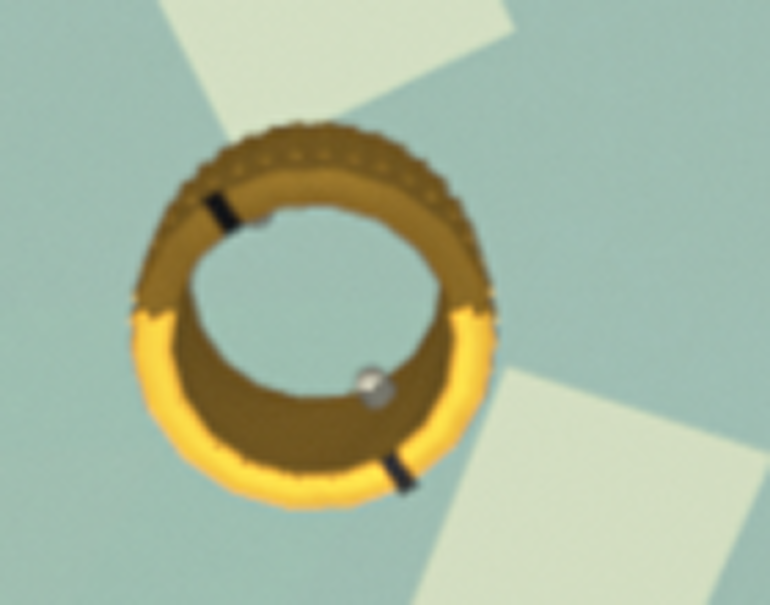

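The shelf ring has its black marks at (221,213) and (399,474), with a pin low in the bore at (375,387). Next I'll check its size and get its centre and angle.

```bash
python3 - <<'E'
from h import *; import pickle
st,p=pickle.load(open('ringA.pkl','rb')); T=Tcam(p,st); w=cloud(p,T)
f=lambda x,y:(x/5.5+220-.5+.5/5.5,y/5.5+160-.5+.5/5.5)
a=ray(p,T,*f(221,213),0.062);b=ray(p,T,*f(399,474),0.062)
print('mid',(a+b)/2,'dist',np.hypot(*(a-b)[:2]),'ang',np.arctan2(*(a-b)[1::-1]))
pin=ray(p,T,*f(375,387),0.042);print('pin',pin)
from scipy.optimize import least_squares
z=w[...,2]; m=(z>.060)&(z<.064)&(np.hypot(w[...,0]-.567,w[...,1]+.134)<.035)
q=w[m][:,:2]; print(m.sum(),np.median(z[m]))
# rim points by outer edges: circle through top-face pts centre of annulus radii 19..25
s=least_squares(lambda c:(lambda r:np.maximum(19e-3-r,0)+np.maximum(r-25e-3,0))(np.hypot(*(q-c).T)),[.567,-.134]).x
r=np.hypot(*(q-s).T); print('annulus ctr',s,'r 1..99%',np.percentile(r,[1,50,99]))
# edges in image: left/right extremes of top face: x 132 and 496 at row ~330 ; bottom 508
l=ray(p,T,*f(132,335),.062); rr=ray(p,T,*f(496,335),.062); print('LR',(l+rr)/2,np.hypot(*(l-rr)[:2]))
bo=ray(p,T,*f(314,509),.062); tp=ray(p,T,*f(314,168),.062);print('TB',(bo+tp)/2,np.hypot(*(bo-tp)[:2]))
E
```

```text
mid [ 0.56591864 -0.13392472  0.062     ] dist 0.04432628711815979 ang -3.021610432766801
pin [ 0.58178302 -0.13154348  0.042     ]
1317 0.06155128474147331
annulus ctr [ 0.56584593 -0.13397859] r 1..99% [0.01893723 0.02189247 0.02465357]
LR [ 0.56454374 -0.13296514  0.062     ] 0.049183864093814963
TB [ 0.5656663  -0.13351722  0.062     ] 0.04867787653662771
```

{"fn": "carry_out", "kwargs": {"motion": [0,0,0.8,0,0,-0.18,0,0,0.8,0,0,-0.18,0,0,0.8,0,0,-0.18,0,0,0.8,0,0,-0.18,0,0,0.8,0,0,-0.18,0,0,0.8,0,0,-0.18,0,0,0,0,0,0,0,0,0,0,0,0]}}

```text
clock: 4.15
tool_pos: [0.5673, -0.1321, 0.1433]
eef_rot: [-0.308, 0.951, 0.0, 0.0]
contact_force: [0.7, 0.2, -0.8]
opening: 1.003
```

```bash
python3 - <<'E'
from h import *
goto([0.5659,-0.1339,0.099],2.196)
E
```

```text
shift cm [ 0.22 -0.06  4.43] turn [-0.0003  0.0009  0.0006] yaw now 2.1966 q7 1.695 t 4.15
```

```bash
python3 - <<'E'
from h import *
print(monitor.get_state()['q'].round(3))
E
```

```text
[ 0.435  0.903 -0.504  1.805  0.708  0.621  1.695]
```

{"fn": "carry_out", "kwargs": {"motion": [0,0,0,0,0,0.18,0,0,0,0,0,0.18,0,0,0,0,0,0.18,0,0,0,0,0,0.18,0,0,0,0,0,0.18,0,0,0,0,0,0]}}

```text
clock: 4.9
tool_pos: [0.5674, -0.1324, 0.1434]
eef_rot: [0.135, 0.991, -0.0, 0.001]
contact_force: [0.3, 0.4, 0.2]
opening: 1.006
```

```bash
python3 - <<'E'
from h import *
goto([0.5659,-0.1339,0.099],1.3)
print(monitor.get_state()['q'].round(3))
E
```

```text
shift cm [ 0.11 -0.18  4.44] turn [-0.0003  0.0013 -0.0006] yaw now 1.2994 q7 1.047 t 4.9
[ 0.308  0.87  -0.274  1.812  0.432  0.518  1.047]
```

{"fn": "carry_out", "kwargs": {"motion": [0.11,-0.18,0.4,0,0,0,0,0,2,0,0,0,0,0,2.04,0,0,0,0,0,0,0,0,0,0,0,0,0,0,0]}}

```text
clock: 5.52
tool_pos: [0.5655, -0.1346, 0.0987]
eef_rot: [0.136, 0.991, 0.0, 0.0]
contact_force: [-0.5, 0.4, 0.3]
opening: 0.999
```

{"fn": "carry_out", "kwargs": {"motion": [0,0,0,0,0,0,0,0,0,0,0,0,0,0,0,0,0,0,0,0,0,0,0,0,0,0,0,0,0,0], "hand": 4.0, "grip_force": 20}}

```text
clock: 6.15
tool_pos: [0.5654, -0.1345, 0.0984]
eef_rot: [0.136, 0.991, 0.0, 0.0]
contact_force: [0.1, 0.2, 0.5]
opening: 0.562
```

{"fn": "carry_out", "kwargs": {"motion": [0,0,-3.5,0,0,0,0,0,-3.5,0,0,0,1.27,5,-3.5,0,0,0,1.27,5,-3.5,0,0,0,1.27,5,0,0,0,0,1.27,5,0,0,0,0,1.27,5,0,0,0,0,1.27,5,0,0,0,0]}}

```text
clock: 7.15
tool_pos: [0.5723, 0.1762, 0.238]
eef_rot: [0.136, 0.991, -0.0, -0.0]
contact_force: [0.5, -0.1, -1.8]
opening: 0.564
```

{"fn": "carry_out", "kwargs": {"motion": [0,0,0,0,0,-0.17,0,0,0,0,0,-0.17,0,0,0,0,0,-0.17,0,0,0,0,0,-0.17,0,0,0,0,0,-0.17,0,0,0,0,0,-0.17,0,0,0,0,0,-0.17,0,0,0,0,0,-0.17]}}

```text
clock: 8.15
tool_pos: [0.5724, 0.1744, 0.2378]
eef_rot: [-0.52, 0.854, -0.0, -0.001]
contact_force: [-0.2, 0.1, -0.9]
opening: 0.564
```

{"fn": "carry_out", "kwargs": {"motion": [0,0,0,0,0,-0.17,0,0,0,0,0,-0.17,0,0,0,0,0,-0.16,0,0,0,0,0,0,0,0,0,0,0,0]}}

```text
clock: 8.78
tool_pos: [0.5726, 0.1746, 0.238]
eef_rot: [0.712, -0.702, -0.0, 0.0]
contact_force: [0.4, -0.9, -2.1]
opening: 0.562
```

```bash
python3 look.py hov; python3 - <<'E'
from h import *
goto([0.572,0.1749,0.238],3.16)
p=snapshot('top'); save('hovtop.png',p['frame'][150:250,150:280],6)
E
```

```text
[0.57258623 0.1746167  0.23803819] [ 0.06   0.846 -0.803  1.692  0.735  0.932  2.118] 8.775
shift cm [-0.02  0.07  0.02] turn [ 0.0002 -0.0004 -0.0041] yaw now -3.1272 q7 2.119 t 8.82
```

View pics/hov.png

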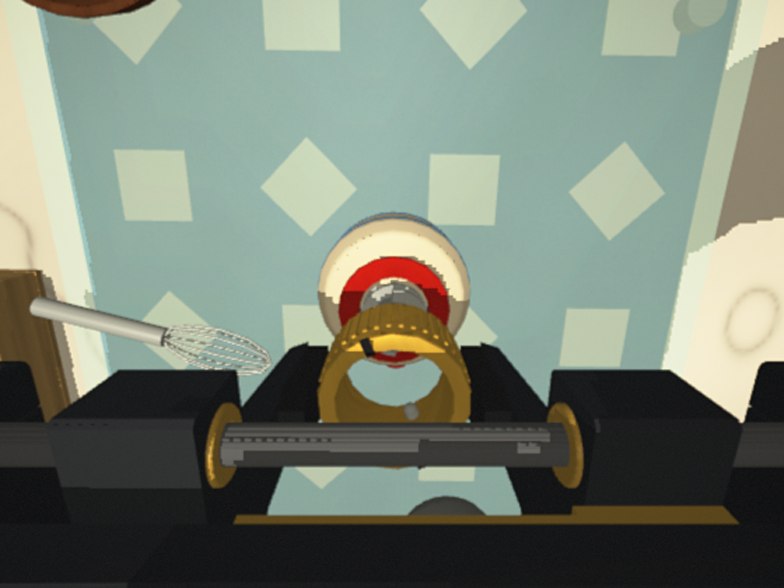

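```bash
python3 - <<'E'
from h import *; import pickle
from scipy.optimize import least_squares
st,p=pickle.load(open('hov.pkl','rb')); T=Tcam(p,st); w=cloud(p,T); c0=np.array([.5726,.1746])
zt=st['tool_pos'][2]-.0684+.032; z=w[...,2]; rr=np.hypot(*(w[...,:2]-c0).transpose(2,0,1))
fr=p['frame'].astype(int)
m=(abs(z-zt)<.0025)&(rr<.03)&(rr>.015)&(fr[...,0]>fr[...,2]+25)
q=w[m][:,:2]
s=least_squares(lambda c:(lambda r:np.maximum(19e-3-r,0)+np.maximum(r-25e-3,0))(np.hypot(*(q-c).T)),c0).x
print('ring annulus',m.sum(),s,np.percentile(np.hypot(*(q-s).T),[1,50,99]))
# ring outer side surface points r=25
m2=(z<zt-.002)&(z>zt-.03)&(rr>.0225)&(rr<.03)&(fr[...,0]>fr[...,2]+25); q2=w[m2][:,:2]
s2=least_squares(lambda c:np.hypot(*(q2-c).T)-.025,c0,loss='soft_l1',f_scale=.0005).x; print('ring side',m2.sum(),s2,np.std(np.hypot(*(q2-s2).T)))
# canister side (r=46, z .04-.085)
rc=np.hypot(*(w[...,:2]-c0).transpose(2,0,1)); m3=(z>.035)&(z<.082)&(rc>.040)&(rc<.052); q3=w[m3][:,:2]
s3=least_squares(lambda c:np.hypot(*(q3-c).T)-.046,c0,loss='soft_l1',f_scale=.0005).x; print('can side',m3.sum(),s3,np.std(np.hypot(*(q3-s3).T)))
# plate: red pixels outer far edge
red=(fr[...,0]>70)&(fr[...,1]<50)&(fr[...,2]<50)&(rc<.04)&(abs(z-.110)<.004); q4=w[red][:,:2]
h=cv2.convexHull(q4.astype(np.float32))[:,0]; h=h[np.hypot(*(h-c0).T)>.026]
s4=least_squares(lambda c:np.hypot(*(h-c).T)-.030,c0,loss='soft_l1',f_scale=.0005).x; print('plate',red.sum(),len(h),s4)
st2,p2=pickle.load(open('studA.pkl','rb')); w2=cloud(p2,Tcam(p2,st2)); f2=p2['frame'].astype(int)
rc=np.hypot(*(w2[...,:2]-c0).transpose(2,0,1)); red=(f2[...,0]>70)&(f2[...,1]<50)&(f2[...,2]<50)&(rc<.04)&(abs(w2[...,2]-.110)<.004); q4=w2[red][:,:2]
h=cv2.convexHull(q4.astype(np.float32))[:,0]; h=h[np.hypot(*(h-c0).T)>.026]
print('plate from A',least_squares(lambda c:np.hypot(*(h-c).T)-.030,c0,loss='soft_l1',f_scale=.0005).x)
# mark on ring
f=lambda x,y:(x/1.4-.5,y/1.4-.5)
a=ray(p,T,*f(367,347),zt); print('mark',a,np.hypot(*(a[:2]-s)),'ang',np.arctan2(*(a[:2]-s)[::-1]))
E
```

```text
ring annulus 2185 [0.57267636 0.17458074] [0.01887316 0.02211867 0.02478913]
ring side 1917 [0.5726979 0.174744 ] 0.0004485706362296598
can side 711 [0.57292662 0.17460876] 0.0007091860532375086
plate 1659 38 [0.57281005 0.17460565]
plate from A [0.57136325 0.17440707]
mark [0.58151053 0.15399941 0.20163819] 0.022397181422133643 ang -1.1653462316030956
```

View pics/hovtop.png

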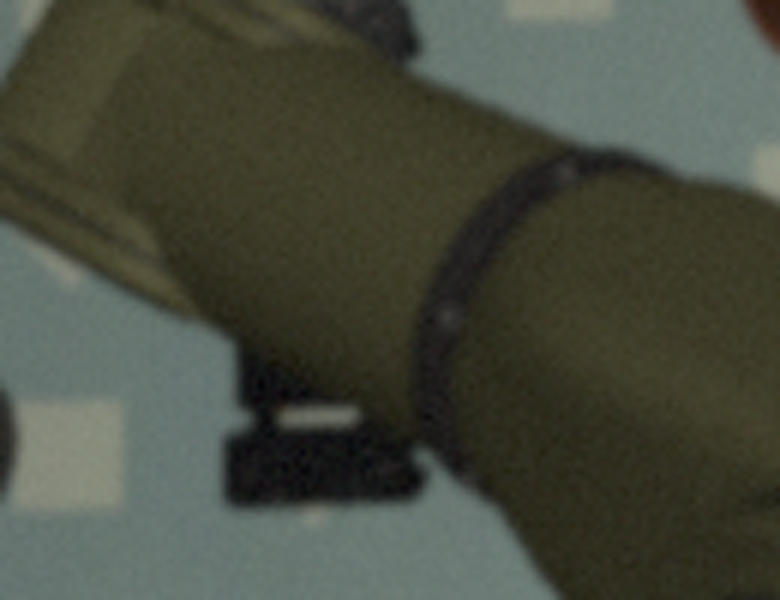

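{"fn": "carry_out", "kwargs": {"motion": [0,0,1.2,0,0,0,0,0,1.2,0,0,0,0,0,1.2,0,0,0,0,0,1.2,0,0,0,0,0,0,0,0,0,0,0,0,0,0,0]}}

```text
clock: 9.62
tool_pos: [0.5729, 0.1751, 0.1905]
eef_rot: [0.713, -0.701, -0.0, -0.0]
contact_force: [0.3, -0.4, -1.4]
opening: 0.564
```

{"fn": "carry_out", "kwargs": {"motion": [0,0,0.3,0,0,0,0,0,0.3,0,0,0,0,0,0,0,0,0]}}

```text
clock: 10.0
tool_pos: [0.5727, 0.1747, 0.1842]
eef_rot: [0.713, -0.701, -0.0, 0.0]
contact_force: [-0.7, -1.0, -2.5]
opening: 0.566
```

{"fn": "carry_out", "kwargs": {"motion": [0,0,0.15,0,0,0,0,0,0,0,0,0]}}

```text
clock: 10.25
tool_pos: [0.5727, 0.1748, 0.1828]
eef_rot: [0.713, -0.701, -0.0, 0.0]
contact_force: [0.5, 0.1, -1.6]
opening: 0.568
```

{"fn": "carry_out", "kwargs": {"motion": [0,0,0.1,0,0,0,0,0,0,0,0,0]}}

```text
clock: 10.5
tool_pos: [0.5727, 0.1748, 0.1818]
eef_rot: [0.713, -0.701, -0.0, 0.0]
contact_force: [0.2, -0.1, -1.3]
opening: 0.562
```

{"fn": "carry_out", "kwargs": {"motion": [0,0,0.08,0,0,0,0,0,0,0,0,0]}}

```text
clock: 10.75
tool_pos: [0.5727, 0.1748, 0.181]
eef_rot: [0.713, -0.701, -0.0, 0.0]
contact_force: [0.4, -0.3, -1.8]
opening: 0.568
```

{"fn": "carry_out", "kwargs": {"motion": [0,0,0.08,0,0,0,0,0,0,0,0,0]}}

```text
clock: 11.0
tool_pos: [0.5727, 0.1748, 0.1802]
eef_rot: [0.713, -0.701, -0.0, 0.0]
contact_force: [-0.0, -0.6, -1.1]
opening: 0.565
```

{"fn": "carry_out", "kwargs": {"motion": [0,0,0.06,0,0,0,0,0,0,0,0,0]}}

```text
clock: 11.25
tool_pos: [0.5728, 0.1749, 0.1798]
eef_rot: [0.713, -0.701, 0.0, -0.0]
contact_force: [-0.5, -0.7, 0.9]
opening: 0.564
```

{"fn": "carry_out", "kwargs": {"motion": [0,0,0.05,0,0,0,0,0,0,0,0,0]}}

```text
clock: 11.5
tool_pos: [0.5728, 0.1749, 0.1796]
eef_rot: [0.713, -0.701, 0.0, -0.0]
contact_force: [-1.2, -1.5, 4.4]
opening: 0.566
```

{"fn": "carry_out", "kwargs": {"motion": [0,0,-0.13,0,0,0,0,0,0,0,0,0]}}

```text
clock: 11.75
tool_pos: [0.5727, 0.1748, 0.1801]
eef_rot: [0.713, -0.701, -0.0, 0.0]
contact_force: [0.9, -0.6, -1.2]
opening: 0.566
```

```bash
cat > s.py <<'E'
from h import *
st=monitor.get_state(); m=R.from_quat(st['eef_rot']).as_matrix()
print(round(st['clock'],2),'z',st['tool_pos'].round(5),'yaw',np.arctan2(m[1,1],m[0,1]).round(3),'F',st['contact_force'].round(2),'M',st['moment'].round(3),'q',st['q'].round(2))
E
python3 s.py
```

```text
11.75 z [0.57274 0.17477 0.18006] yaw -3.125 F [ 0.86 -0.62 -1.19] M [0.124 0.098 0.027] q [ 0.03  0.92 -0.75  1.73  0.82  0.83  2.06]
```

{"fn": "carry_out", "kwargs": {"motion": [0,0,0.032,0,0,0.1,0,0,0.032,0,0,0.1,0,0,0.032,0,0,0.1,0,0,0.032,0,0,0.1,0,0,0,0,0,0]}}

```text
clock: 12.38
tool_pos: [0.5727, 0.1749, 0.1789]
eef_rot: [-0.56, 0.829, -0.0, -0.0]
contact_force: [-0.1, 0.4, -0.9]
opening: 0.564
```

```bash
python3 s.py
```

```text
12.38 z [0.57266 0.17486 0.17886] yaw 2.759 F [-0.13  0.37 -0.94] M [0.154 0.083 0.054] q [-0.02  0.89 -0.65  1.73  0.74  0.77  1.72]
```

{"fn": "carry_out", "kwargs": {"motion": [0,0,-0.01,0,0,0.1,0,0,0.032,0,0,0.1,0,0,0.032,0,0,0.1,0,0,0.032,0,0,0.1,0,0,0,0,0,0]}}

```text
clock: 13.0
tool_pos: [0.5727, 0.175, 0.1783]
eef_rot: [-0.385, 0.923, 0.0, 0.0]
contact_force: [-0.0, 0.3, -1.0]
opening: 0.568
```

```bash
python3 s.py
```

```text
13.0 z [0.57274 0.17505 0.17825] yaw 2.361 F [-0.01  0.33 -0.98] M [ 0.122  0.028 -0.023] q [-0.07  0.87 -0.55  1.74  0.65  0.72  1.4 ]
```

{"fn": "carry_out", "kwargs": {"motion": [0,0,0.032,0,0,0.1,0,0,0.032,0,0,0.1,0,0,0.032,0,0,0.1,0,0,0.032,0,0,0.1,0,0,0,0,0,0]}}

```text
clock: 13.62
tool_pos: [0.5727, 0.175, 0.177]
eef_rot: [-0.194, 0.981, 0.0, 0.0]
contact_force: [1.1, 0.2, -0.0]
opening: 0.564
```

```bash
python3 s.py
```

```text
13.62 z [0.57272 0.17503 0.17698] yaw 1.962 F [ 1.15  0.25 -0.  ] M [0.097 0.008 0.011] q [-0.13  0.85 -0.44  1.74  0.54  0.67  1.1 ]
```

{"fn": "carry_out", "kwargs": {"motion": [0,0,0.032,0,0,0.1,0,0,0.032,0,0,0.1,0,0,0.032,0,0,0.1,0,0,0,0,0,0]}}

```text
clock: 14.12
tool_pos: [0.5727, 0.175, 0.176]
eef_rot: [-0.046, 0.999, 0.0, -0.0]
contact_force: [-1.0, 0.3, 0.3]
opening: 0.567
```

```bash
python3 s.py
```

```text
14.12 z [0.57271 0.17501 0.17602] yaw 1.662 F [-1.03  0.33  0.29] M [0.072 0.069 0.004] q [-0.17  0.84 -0.36  1.74  0.45  0.64  0.87]
```

{"fn": "carry_out", "kwargs": {"motion": [0,0,0.032,0,0,0.1,0,0,0.032,0,0,0.1,0,0,0.032,0,0,0.1,0,0,0,0,0,0]}}

```text
clock: 14.62
tool_pos: [0.5727, 0.1749, 0.175]
eef_rot: [0.104, 0.995, 0.0, -0.0]
contact_force: [-0.2, 0.1, -0.1]
opening: 0.562
```

```bash
python3 s.py
```

```text
14.62 z [0.57268 0.17495 0.17503] yaw 1.362 F [-0.24  0.07 -0.13] M [ 0.065 -0.005 -0.054] q [-0.22  0.83 -0.28  1.75  0.36  0.61  0.66]
```

{"fn": "carry_out", "kwargs": {"motion": [0,0,0.032,0,0,0.1,0,0,0.032,0,0,0.1,0,0,0.032,0,0,0.1,0,0,0,0,0,0]}}

```text
clock: 15.12
tool_pos: [0.5727, 0.1749, 0.1741]
eef_rot: [0.251, 0.968, -0.0, -0.0]
contact_force: [0.5, -0.5, 0.4]
opening: 0.561
```

```bash
python3 s.py
```

```text
15.12 z [0.57267 0.17495 0.17406] yaw 1.062 F [ 0.53 -0.54  0.38] M [ 0.024 -0.04  -0.03 ] q [-0.26  0.83 -0.2   1.75  0.26  0.59  0.45]
```

{"fn": "carry_out", "kwargs": {"motion": [0,0,0.032,0,0,0.1,0,0,0.032,0,0,0.1,0,0,0.032,0,0,0.1,0,0,0,0,0,0]}}

```text
clock: 15.62
tool_pos: [0.5727, 0.1749, 0.1731]
eef_rot: [0.393, 0.919, -0.0, -0.0]
contact_force: [-1.0, 0.6, -1.2]
opening: 0.564
```

```bash
python3 s.py
```

```text
15.62 z [0.57269 0.17489 0.1731 ] yaw 0.762 F [-1.04  0.59 -1.24] M [0.01  0.012 0.018] q [-0.31  0.83 -0.12  1.75  0.16  0.57  0.24]
```

{"fn": "carry_out", "kwargs": {"motion": [0,0,0.032,0,0,0.1,0,0,0.032,0,0,0.1,0,0,0.032,0,0,0.1,0,0,0,0,0,0]}}

```text
clock: 16.12
tool_pos: [0.5727, 0.1749, 0.1721]
eef_rot: [0.526, 0.85, -0.0, -0.0]
contact_force: [-0.7, 0.0, -0.0]
opening: 0.568
```

```bash
python3 s.py
```

```text
16.12 z [0.57269 0.17493 0.17213] yaw 0.462 F [-0.65  0.05 -0.03] M [0.033 0.005 0.004] q [-0.35  0.83 -0.04  1.76  0.05  0.56  0.04]
```

{"fn": "carry_out", "kwargs": {"motion": [0,0,0.032,0,0,0.1,0,0,0.032,0,0,0.1,0,0,0.032,0,0,0.1,0,0,0,0,0,0]}}

```text
clock: 16.62
tool_pos: [0.5727, 0.1749, 0.1712]
eef_rot: [0.647, 0.762, -0.0, -0.0]
contact_force: [0.9, -0.4, 0.5]
opening: 0.567
```

```bash
python3 s.py
```

```text
16.62 z [0.57268 0.17493 0.17118] yaw 0.162 F [ 0.87 -0.39  0.51] M [-0.002 -0.023  0.04 ] q [-0.4   0.83  0.04  1.76 -0.06  0.55 -0.16]
```

{"fn": "carry_out", "kwargs": {"motion": [0,0,0.032,0,0,0.1,0,0,0.032,0,0,0.1,0,0,0.032,0,0,0.1,0,0,0,0,0,0]}}

```text
clock: 17.12
tool_pos: [0.5728, 0.1749, 0.1703]
eef_rot: [0.754, 0.657, 0.0, -0.0]
contact_force: [0.6, 0.1, 0.7]
opening: 0.565
```

```bash
python3 s.py
```

```text
17.12 z [0.57276 0.1749  0.17033] yaw -0.138 F [0.62 0.15 0.74] M [-0.052  0.064 -0.037] q [-0.44  0.84  0.12  1.76 -0.17  0.55 -0.36]
```

{"fn": "carry_out", "kwargs": {"motion": [0,0,0.032,0,0,0.1,0,0,0.032,0,0,0.1,0,0,0,0,0,0]}}

```text
clock: 17.5
tool_pos: [0.5732, 0.1749, 0.1703]
eef_rot: [0.816, 0.578, 0.001, 0.0]
contact_force: [-0.8, 0.4, 5.2]
opening: 0.567
```

```bash
python3 s.py
```

```text
17.5 z [0.5732  0.17489 0.1703 ] yaw -0.338 F [-0.83  0.38  5.23] M [-0.021  0.154 -0.057] q [-0.47  0.84  0.17  1.76 -0.24  0.55 -0.49]
```

{"fn": "carry_out", "kwargs": {"motion": [0,0,-0.06,0,0,0,0,0,0,0,0,0]}}

```text
clock: 17.75
tool_pos: [0.573, 0.1748, 0.1703]
eef_rot: [0.817, 0.577, 0.0, 0.0]
contact_force: [0.6, 0.0, 1.7]
opening: 0.568
```

```bash
python3 s.py
```

```text
17.75 z [0.573   0.17484 0.17031] yaw -0.34 F [0.6  0.04 1.71] M [-0.025 -0.035  0.033] q [-0.47  0.84  0.17  1.76 -0.24  0.56 -0.49]
```

{"fn": "carry_out", "kwargs": {"motion": [0,0,0.032,0,0,0.1,0,0,0,0,0,0]}}

```text
clock: 18.0
tool_pos: [0.573, 0.1748, 0.1702]
eef_rot: [0.845, 0.535, 0.0, 0.0]
contact_force: [0.4, 0.8, 4.3]
opening: 0.565
```

```bash
python3 s.py
```

```text
18.0 z [0.57299 0.17483 0.17024] yaw -0.441 F [0.44 0.76 4.33] M [-0.051  0.039 -0.124] q [-0.48  0.85  0.2   1.76 -0.28  0.56 -0.55]
```

{"fn": "carry_out", "kwargs": {"motion": [0,0,0.032,0,0,0.1,0,0,0,0,0,0]}}

```text
clock: 18.25
tool_pos: [0.5731, 0.1748, 0.17]
eef_rot: [0.87, 0.492, 0.0, 0.0]
contact_force: [0.5, 0.0, 4.9]
opening: 0.564
```

```bash
python3 s.py
```

```text
18.25 z [0.57315 0.17484 0.16999] yaw -0.541 F [0.46 0.03 4.95] M [-0.061  0.015 -0.115] q [-0.5   0.85  0.22  1.77 -0.32  0.56 -0.62]
```

{"fn": "carry_out", "kwargs": {"motion": [0,0,-0.03,0,0,0,0,0,0.032,0,0,0.1,0,0,0.032,0,0,0.1,0,0,0,0,0,0]}}

```text
clock: 18.75
tool_pos: [0.5732, 0.1748, 0.1695]
eef_rot: [0.915, 0.403, 0.001, 0.0]
contact_force: [2.0, -0.3, 4.7]
opening: 0.568
```

```bash
python3 s.py
```

```text
18.75 z [0.57324 0.17475 0.16948] yaw -0.741 F [ 2.05 -0.26  4.69] M [-0.071 -0.181 -0.171] q [-0.53  0.86  0.27  1.77 -0.39  0.57 -0.75]
```

{"fn": "carry_out", "kwargs": {"motion": [0,0,0.022,0,0,0.1,0,0,0,0,0,0]}}

```text
clock: 19.0
tool_pos: [0.5733, 0.1747, 0.1692]
eef_rot: [0.934, 0.357, 0.001, 0.0]
contact_force: [1.9, -0.6, 4.7]
opening: 0.563
```

```bash
python3 s.py
```

```text
19.0 z [0.57334 0.17468 0.16925] yaw -0.84 F [ 1.87 -0.57  4.67] M [-0.142 -0.265 -0.13 ] q [-0.54  0.86  0.3   1.77 -0.42  0.58 -0.82]
```

{"fn": "carry_out", "kwargs": {"motion": [0,0,0.012,0,0,0.1,0,0,0.022,0,0,0.1,0,0,0,0,0,0]}}

```text
clock: 19.38
tool_pos: [0.5734, 0.1745, 0.1687]
eef_rot: [0.965, 0.263, 0.001, 0.0]
contact_force: [3.3, -2.1, 2.7]
opening: 0.563
```

```bash
python3 s.py; python3 look.py tight;python3 - <<'E'
from h import *; import pickle
st,p=pickle.load(open('tight.pkl','rb'))
save('tightc.png',p['frame'][170:350,180:400],3.3)
E
```

```text
19.38 z [0.57336 0.17448 0.16872] yaw -1.039 F [ 3.34 -2.12  2.67] M [-0.263 -0.553 -0.175] q [-0.57  0.87  0.35  1.77 -0.49  0.59 -0.95]
[0.57336273 0.17447852 0.16871798] [-0.568  0.87   0.353  1.77  -0.494  0.589 -0.954] 19.375
```

View pics/tightc.png

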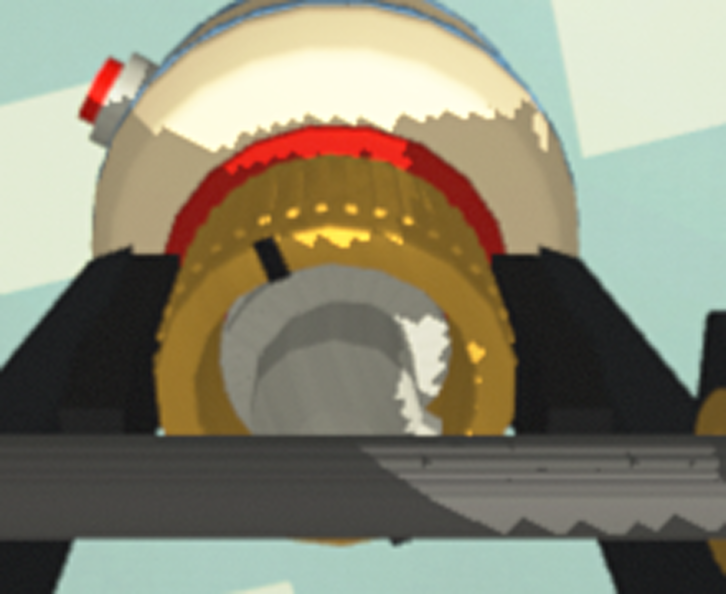

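No slip: the mark at about (272,258) in the crop maps back to the same full-image pixel (262,248) as at the hover. Compression reads about 1.6 mm, so I'll make a small final turn, unload the hand and release.

{"fn": "carry_out", "kwargs": {"motion": [0,0,0.02,0,0,0.08,0,0,-0.01,0,0,0,0,0,0,0,0,0]}}

```text
clock: 19.8
tool_pos: [0.5733, 0.1744, 0.1686]
eef_rot: [0.975, 0.223, 0.001, 0.0]
contact_force: [3.8, -1.1, 1.0]
opening: 0.568
```

```bash
python3 s.py
```

```text
19.8 z [0.57326 0.17444 0.16863] yaw -1.12 F [ 3.81 -1.1   1.04] M [-0.42  -0.781  0.02 ] q [-0.58  0.87  0.37  1.77 -0.52  0.6  -1.01]
```

{"fn": "carry_out", "kwargs": {"motion": [0,0,0,0,0,0,0,0,0,0,0,0,0,0,0,0,0,0,0,0,0,0,0,0,0,0,0,0,0,0], "hand": 8.8}}

```text
clock: 20.42
tool_pos: [0.5726, 0.1749, 0.1685]
eef_rot: [0.975, 0.223, -0.0, -0.0]
contact_force: [-0.2, -0.2, -0.9]
opening: 0.995
```

{"fn": "carry_out", "kwargs": {"motion": [0,0,-1,0,0,0,0,0,-2,0,0,0,0,0,-3,0,0,0,0,0,-3,0,0,0,0,0,0,0,0,0,0,0,0,0,0,0]}}

```text
clock: 21.18
tool_pos: [0.5723, 0.1749, 0.2584]
eef_rot: [0.975, 0.223, -0.0, -0.0]
contact_force: [0.1, 0.6, 0.5]
opening: 1.003
```

```bash
python3 s.py; python3 look.py fin; python3 - <<'E'
from h import *; import pickle
st,p=pickle.load(open('fin.pkl','rb')); T=Tcam(p,st); w=cloud(p,T); z=w[...,2]; c=np.array([.5728,.1747])
r=np.hypot(*(w[...,:2]-c).transpose(2,0,1)); fr=p['frame'].astype(int)
m=(r>.0195)&(r<.0245)&(z>.11)&(z<.15); print('ring top z',m.sum(),np.percentile(z[m],[10,50,75,90]))
red=(fr[...,0]>70)&(fr[...,1]<50)&(fr[...,2]<50)&(r>.0265)&(r<.029); print('plate z',red.sum(),np.median(z[red]))
can=(r>.034)&(r<.040)&(z>.08)&(z<.1); print('canister top z',np.median(z[can]))
st0,p0=pickle.load(open('studA.pkl','rb')); w0=cloud(p0,Tcam(p0,st0)); f0=p0['frame'].astype(int); r0=np.hypot(*(w0[...,:2]-c).transpose(2,0,1))
red=(f0[...,0]>70)&(f0[...,1]<50)&(f0[...,2]<50)&(r0>.0265)&(r0<.029); print('plate z before',np.median(w0[red][:,2]))
save('finc.png',p['frame'][150:290,210:370],4.5)
E
```

```text
21.18 z [0.57232 0.17492 0.25841] yaw -1.122 F [0.05 0.55 0.5 ] M [-0.008  0.183  0.009] q [-0.63  0.76  0.46  1.71 -0.45  0.78 -1.07]
[0.57231908 0.17492053 0.25840669] [-0.63   0.755  0.465  1.714 -0.452  0.781 -1.07 ] 21.175
ring top z 1158 [0.1301838  0.13159058 0.13209715 0.13255328]
plate z 284 0.09970691759109968
canister top z 0.08941692656226202
plate z before 0.10961577360367603
```

View pics/finc.png

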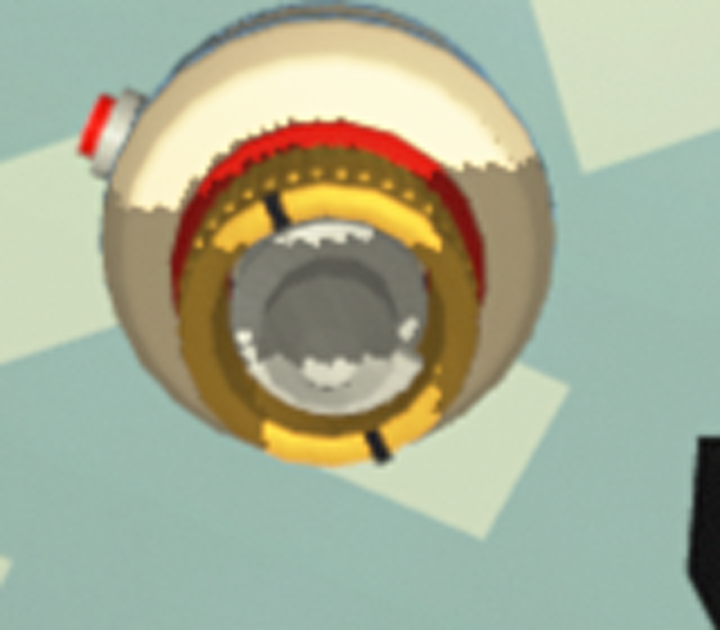

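The ring sits level on the red plate, with its marks at (277,212) and (377,446). I'll check the mark angle for spring-back before handing in.

```bash
python3 - <<'E'
from h import *; import pickle
st,p=pickle.load(open('fin.pkl','rb')); T=Tcam(p,st)
f=lambda x,y:(x/4.5+210-.5+.5/4.5,y/4.5+150-.5+.5/4.5)
a=ray(p,T,*f(277,212),.1322);b=ray(p,T,*f(378,446),.1322)
ang=np.arctan2(*(a-b)[1::-1]); print('mid',(a+b)/2,'dist',np.hypot(*(a-b)[:2]),'ang',ang%np.pi,'expected',(1.976-4.276)%np.pi)
if abs((ang-(1.976-4.276)+np.pi/2)%np.pi-np.pi/2)<0.2: print(workorder.finish_job())
E
```

```text
mid [0.57378858 0.17427517 0.1322    ] dist 0.04361955221800335 ang 0.8384935309431841 expected 0.8415926535897933
the job is handed in; nothing more can be done
None
```

The 50 mm brass ring from the glass shelf is screwed onto the canister stud and the job is handed in, at about 21 s of the 72 s allowed.

- **Set-down:** I placed the ring right way up, about 0.3 rad anticlockwise of the thread starts. It touched at the expected height, with under 6 N of contact force.
- **Screwing:** I turned it clockwise along the thread lead. Resistance rose after the red plate had gone down about 8 mm, and I then went about 0.1 turn further and let go.
- **Last checks after release:**
  - The plate is about 9.9 mm lower than at the start, so the strong spring is compressed about 1.7–1.8 mm. I estimate that as about 15 N from the spring rate; it is not a direct force reading.
  - The ring sits level and centred to about 1 mm.
  - Its marks are at 0.838 rad against 0.842 rad expected, so it neither slipped nor sprang back.
  - The hand is open and clear, about 9 cm above.
- **Disagreement:** The turning-moment readings were noisy. The moment was negative where I expected positive, at 0.12–0.18 N m under spring load, then about 0.02 just before release. I went by turn angle and height instead, and those agreed.

Nothing else was touched, judging by the force readings and the wrist view. I did not take a final picture of the whole scene.

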